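Release the latched key on the leak-test console

TASK

With closed fingers, tap the four white keys of the console lightly, one after another from the robot's left to its right, to find the one that is latched down, without changing any of them. Then press that key right down and let it spring back up, so that all four keys stand up. Do not push the other keys in, and leave the loose fittings around the console where they are.

Things in the scene. Friction and masses are not known exactly. Their poses are not given: they have to be found in the camera images.
- console: Fixed aluminium console, 150 x 270 x 60 mm high (deck). Origin: centre of its underside, on the bench; z up, x away from the robot, y to the robot's left along the key row. Keys at x = -25, y = +82.5, +27.5, -27.5, -82.5 mm in its frame. A low sloping blue display stands behind the row (+x), at most 83 mm above the bench. Feet 20 mm wide, 6 mm high at its y ends.
- key_1: One of four identical white square keys, 32 x 32 mm, in a grey frame 42 mm square and 6 mm above the deck. The number says nothing of its place in the row, which varies. Origin: centre of the cap's top face, moving with it; z up. Top face 80 mm above the bench when up, 76 mm latched, 71 mm at the bottom.
- travel_1 (a joint): How far key_1 is down (m): 0 up, 0.004 latched, 0.009 bottom. Spring push-push key: an up key gives from 1.5 N, 0.5 N more per mm (6 N at the bottom); if pushed to the bottom it latches when let go. The latched key gives only above 2.5 N; pushed firmly to the bottom (over 6 N) and let go, it springs right up. Short of the bottom a key returns to where it was.
- key_2: One of four identical white square keys, 32 x 32 mm, in a grey frame 42 mm square and 6 mm above the deck. The number says nothing of its place in the row, which varies. Origin: centre of the cap's top face, moving with it; z up. Top face 80 mm above the bench when up, 76 mm latched, 71 mm at the bottom.
- travel_2 (a joint): How far key_2 is down (m): 0 up, 0.004 latched, 0.009 bottom. Spring push-push key: an up key gives from 1.5 N, 0.5 N more per mm (6 N at the bottom); if pushed to the bottom it latches when let go. The latched key gives only above 2.5 N; pushed firmly to the bottom (over 6 N) and let go, it springs right up. Short of the bottom a key returns to where it was.
- key_3: One of four identical white square keys, 32 x 32 mm, in a grey frame 42 mm square and 6 mm above the deck. The number says nothing of its place in the row, which varies. Origin: centre of the cap's top face, moving with it; z up. Top face 80 mm above the bench when up, 76 mm latched, 71 mm at the bottom.
- travel_3 (a joint): How far key_3 is down (m): 0 up, 0.004 latched, 0.009 bottom. Spring push-push key: an up key gives from 1.5 N, 0.5 N more per mm (6 N at the bottom); if pushed to the bottom it latches when let go. The latched key gives only above 2.5 N; pushed firmly to the bottom (over 6 N) and let go, it springs right up. Short of the bottom a key returns to where it was.
- key_4: One of four identical white square keys, 32 x 32 mm, in a grey frame 42 mm square and 6 mm above the deck. The number says nothing of its place in the row, which varies. Origin: centre of the cap's top face, moving with it; z up. Top face 80 mm above the bench when up, 76 mm latched, 71 mm at the bottom.
- travel_4 (a joint): How far key_4 is down (m): 0 up, 0.004 latched, 0.009 bottom. Spring push-push key: an up key gives from 1.5 N, 0.5 N more per mm (6 N at the bottom); if pushed to the bottom it latches when let go. The latched key gives only above 2.5 N; pushed firmly to the bottom (over 6 N) and let go, it springs right up. Short of the bottom a key returns to where it was.
- elbow: Loose die-cast aluminium pipe elbow, standing on a 52 mm round flange, 57 mm high, its outlet pointing 34 mm along its -y. Origin under the flange's centre. To be left alone.
- star_knob: Loose five-lobed aluminium clamp knob, 52 mm across, 18 mm thick, lying on its face with a 10 mm stud upright (48 mm high in all). Origin at the centre of its underside. To be left alone.
- coupling: Loose brass hose coupling, 30 mm across, 42 mm high, standing. Origin at the centre of its underside. To be left alone.
- plug: Loose black rubber sealing plug, 42 mm across, 30 mm high, standing. Origin at the centre of its underside. To be left alone.

How it is judged:
By the outcome, as a careful person would: the job done as asked, in the order asked, and still so for the second after the job is handed in, with the robot touching nothing.
It also fails if it takes over 48 s, if anything falls off the work surface, if the arm or the gripper's body presses on something with over 40 N, if the wrist force passes 120 N, or if a joint passes its speed limit or range.

ROBOT

A 6-joint arm with a two-finger parallel gripper is mounted at the origin on the work surface. World frame = base frame: x ahead of the robot, y to its left, z up, the work surface at z = 0. Lengths are in mm, angles in rad, forces in N, time in s.
With the tool pointing down it reaches from about 350 to 875 mm from the base axis. Payload 4.2 kg.
Tool frame: the origin (TCP) lies at the very end of the fingers, on their centre line; the grasp point (between the pads) lies 19 mm behind it; x points along the fingers, y is the direction in which the jaws open and shut, and the axes are right-handed (so a half turn about x gives the same grasp; the last joint's range is limited). The gripper opens to 87 mm and grips with 3 to 60 N. Pads are 19 mm wide; open, the fingers measure 117 mm over their backs; the gripper's body (75 mm by 190 mm) begins 51 mm behind the grasp point.
Start: joints at [1.393, 0.385, 0.008, 0, -1.194, -0.259], TCP at [264.368, 566.312, 222.55] pointing down, gripper open.
Joint ranges: [-3.14, 3.14], [-1.21, 2.06], [-1.07, 1.41], [-3.16, 2.05], [-2.99, -0.16], [-3.1, 3.1]. Speed limits (rad/s): [2.79, 2.79, 3.14, 3.14, 3.14, 3.14].

INTERFACE

Orientations are given as [roll, pitch, yaw] about the fixed x, y, z axes, in that order (R = Rz(yaw) Ry(pitch) Rx(roll)).
In Python, from bench import ctrl, eyes gives the robot as it stands. The module is installed in compiled form; this text tells all that it offers.
- The arm moves only by the tool arm_command, never from a script. Its argument "steps" is text: rows parted by semicolons, each of 4 numbers parted by spaces: the shift along the tool's x, y, z in m, then the turn about the tool's x in degrees. In form: x y z turn; .... A call has 1 to 5 rows; each row shifts and turns the commanded pose from where the row before left it, along the tool's axes as they then stand; what a row does not reach is not made up. A row lasts 1/8 s, in which the tool goes at most 62.5 mm and 10.7 degrees, less where a joint would pass 70% of its speed; a pose out of reach is approached as far as the arm can. A call with a gripper value outside its range is refused whole. "hand" is the closure in counts, from 0 (fully open) to 255 (shut), set as the call begins (left out, the last holds). The fingers move at their own pace and stop on an object; "newtons" is the grip in N (left out, the last holds). Time passes only in rows, so rows that do not move let the fingers close. It gives the time, the measured TCP pose, the force and the opening at its end, in the units of the state.
- ctrl.state(): the state, without advancing time (a new reading comes with each control period).
- eyes.capture(name): name is "scene" or "top" or "wrist"; returns the picture (480x640x3 uint8, red, green, blue); there is no depth.
- eyes.camera_info(name): a dict with "intrinsics" (3x3 intrinsics, pixels), "R" (3x3) and "t" (3): a world point X has camera coordinates R X + t. Camera axes: x right, y down, z forward; pixel columns grow to the right and rows downward; lengths in mm; the calibration is good to about 2 mm. The wrist camera is an equidistant fisheye: a pixel r from the principal point sees the ray r / f radians off the axis. A picture is of the moment at which its call begins: read the wrist's pose just before it. camera_info takes no time and is no camera call; for the wrist camera it gives the pose at the moment of the call.
- ctrl.job_done(): hands the job in, once; it reports no verdict.
The state is a dict: "t": time; "joint_pos": joint angles; "qd": joint speeds; "joint_efforts": joint torques, N m; "tool_pos": TCP position; "eef_rot": TCP orientation; "ft_force": force on the tool from outside, world axes, zero at the start; "torque": the same for the moment, N m; "finger_gap": finger opening in mm.
Only numpy, scipy, OpenCV 4.12 (cv2) and the standard library are available. Lean on these libraries where they do the work, as an engineer would, in place of code of your own. Each camera call takes 0.05 s, during which the arm holds its last target.

## Working session

There is one attempt and no reset: what is moved stays moved. The work goes in short steps, Python scripts to look and compute and a tool call to move; the robot and the scene stay as the last step left them, time stands still between calls to the robot, and variables do not carry over. Pictures are saved under pics/ and viewed, and the job is handed in when it is done.

Besides the shell and the picture viewer there is one more tool, called after "Emit:" by a JSON object that holds its "api" and its "payload". arm_command: Moves the arm, as the interface text tells. Its arguments: {"type":"object","properties":{"steps":{"type":"string"},"hand":{"type":"number"},"newtons":{"type":"number"}},"required":["steps"]}

```bash
mkdir -p pics
python3 - <<'E'
from bench import ctrl, eyes
import cv2
print(ctrl.state())
for n in ("scene","top"):
    i=eyes.capture(n); cv2.imwrite(f"pics/{n}0.png",i[:,:,::-1]); print(n,eyes.camera_info(n))
E
```

```text
{'t': 0.0, 'joint_pos': array([ 1.39259136e+00,  3.85545886e-01,  6.64876505e-03, -5.30869755e-04,
       -1.19399085e+00, -2.58595252e-01]), 'qd': array([-3.13555993e-04, -5.14580705e-04, -7.60905058e-04, -1.26865031e-04,
       -3.04238069e-04,  4.65788991e-05]), 'joint_efforts': array([-6.54142877e-04, -3.90658021e+01,  1.87407339e+01,  4.21994805e+00,
        1.10801059e-02, -1.87038922e-04]), 'tool_pos': array([264.1253474 , 565.79023831, 221.47028734]), 'eef_rot': array([ 1.5978235 ,  1.56864727, -1.98076522]), 'ft_force': array([ 0.54197982, -0.1036045 , -0.7748424 ]), 'torque': array([-0.0161687 , -0.01750411, -0.02454821]), 'finger_gap': 86.80093035727768}
scene {'intrinsics': array([[620.12667611,   0.        , 317.96222822],
       [  0.        , 620.12667611, 234.30609015],
       [  0.        ,   0.        ,   1.        ]]), 'R': array([[-0.08207972,  0.9966207 ,  0.00317914],
       [ 0.52686143,  0.04609856, -0.84870015],
       [-0.84597869, -0.0679861 , -0.52886477]]), 't': array([  23.6107273 , -202.41850761, 1565.51969971])}
top {'intrinsics': array([[459.06263013,   0.        , 319.89199875],
       [  0.        , 459.06263013, 233.53188012],
       [  0.        ,   0.        ,   1.        ]]), 'R': array([[ 0.01155051, -0.99993183, -0.00171131],
       [-0.98750358, -0.0111379 , -0.15720249],
       [ 0.15717271,  0.00350569, -0.98756491]]), 't': array([ 40.660186  , 525.53035554, 790.24173036])}
```

View pics/scene0.png

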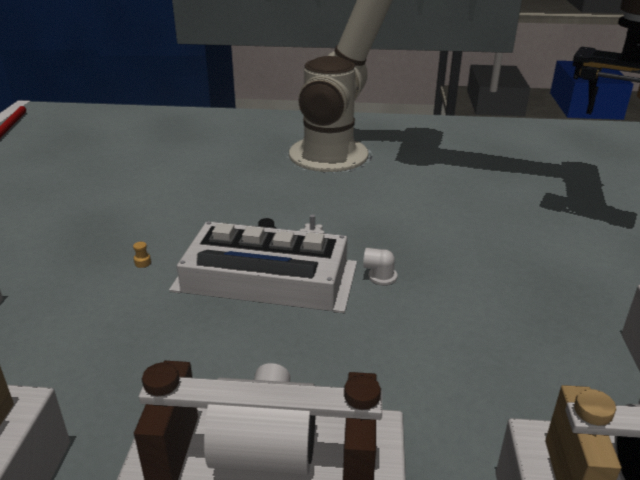

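View pics/top0.png

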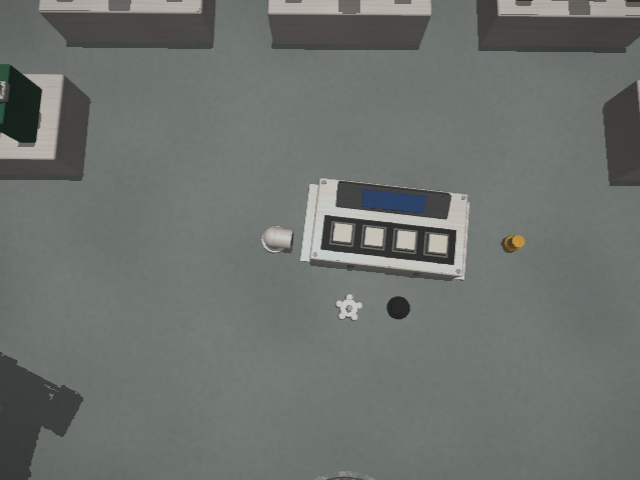

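The scene view shows the four keys in a row. In the top view they are near (343,233), (374,237), (405,240) and (438,244); the knob is at (349,308), plug (398,308), elbow (277,239) and coupling (514,243). I'll enlarge this and fit the console pose.

Run:
```python
import cv2
i=cv2.imread("pics/top0.png")[165:295,290:480]
cv2.imwrite("pics/topc.png",cv2.resize(i,None,fx=4.2,fy=4.2,interpolation=cv2.INTER_CUBIC))
i=cv2.imread("pics/scene0.png")[210:310,170:360]
cv2.imwrite("pics/scc.png",cv2.resize(i,None,fx=4.2,fy=4.2,interpolation=cv2.INTER_CUBIC))
```

```text
(no output)
```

View pics/topc.png

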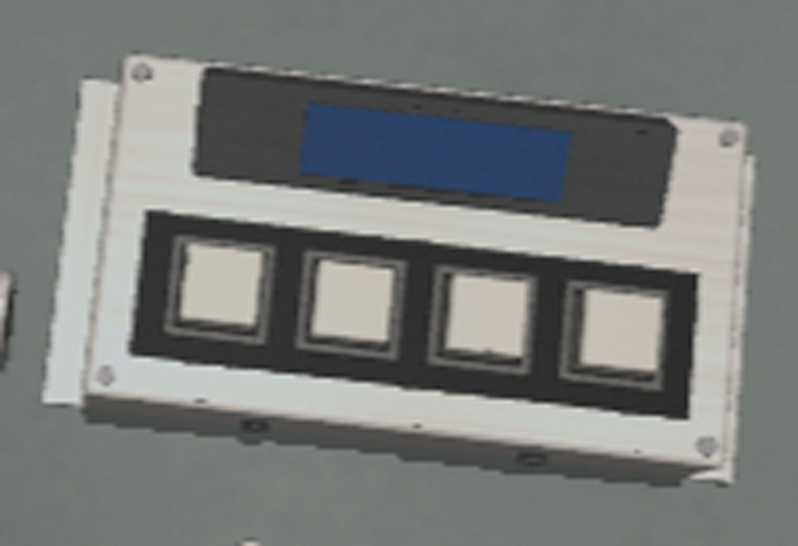

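View pics/scc.png

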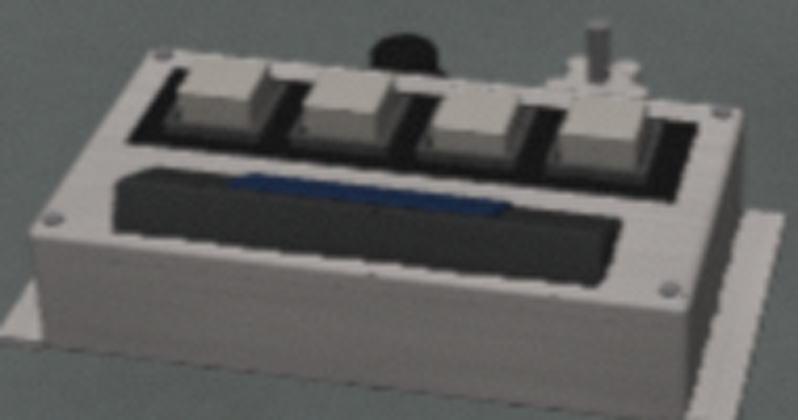

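The crops show the deck corners at (127,57), (745,122), (722,467) and (87,400) in the top crop. In the scene crop, the cap third from the left (second from the robot's left) looks lower than the others.

```bash
cat > h.py <<'E'
import numpy as np
def ray(info,px,z):
    K,R,t=info["intrinsics"],info["R"],info["t"]
    d=R.T@np.linalg.solve(K,[px[0],px[1],1]); c=-R.T@t
    return c+d*(z-c[2])/d[2]
def rz(a): return np.array([[np.cos(a),-np.sin(a)],[np.sin(a),np.cos(a)]])
E
python3 - <<'E'
from bench import ctrl, eyes
from h import *
from scipy.optimize import least_squares
T=eyes.camera_info("top"); S=eyes.camera_info("scene")
def full(l,o): return [np.array(p)/4.2+o for p in l]
ot=(290-.38,165-.38); os_=(170-.38,210-.38)
pts=[]
for p,m in zip(full([(127,57),(745,122),(722,467),(87,400)],ot),[(75,135),(75,-135),(-75,-135),(-75,135)]): pts.append((T,p,60,m))
for p,m in zip(full([(220,290),(352,306),(482,320),(614,336)],ot),[82.5,27.5,-27.5,-82.5]): pts.append((T,p,66,(-25,m)))
for p,m in zip(full([(32,235),(688,312),(744,112),(150,52)],os_),[(75,-135),(75,135),(-75,135),(-75,-135)]): pts.append((S,p,60,m))
for name,P in (("top",pts[:8]),("scene",pts[8:]),("both",pts)):
    W=np.array([ray(c,p,z)[:2] for c,p,z,_ in P]); M=np.array([q[3] for q in P])
    r=least_squares(lambda v:(M@rz(v[2]).T+v[:2]-W).ravel(),[500,-50,0])
    print(name,r.x.round(3)); print(r.fun.reshape(-1,2).round(1).tolist())
v=r.x
keys=np.array([(-25,y) for y in (82.5,27.5,-27.5,-82.5)])@rz(v[2]).T+v[:2]
print(keys.round(1))
for n,p,z in (("elbow",(270,240),0),("elbowout",(291,240),40),("knob",(349,308),18),("plug",(398,308),30),("coup",(514,242),42)): print(n,ray(T,p,z).round())
# frames' cap heights
st=ctrl.state()
from scipy.spatial.transform import Rotation as Ro
Rt=Ro.from_euler("xyz",st["eef_rot"]).as_matrix(); print(Rt.round(3))
for k in keys: print((Rt.T@(np.r_[k,140]-st["tool_pos"])).round(1))
E
```

```text
top [ 5.36988e+02 -7.69110e+01 -9.80000e-02]
[[1.6, 2.3], [0.8, -2.0], [-1.1, -2.5], [0.5, 2.0], [-1.1, -0.1], [-0.4, 0.4], [-0.5, -0.1], [0.2, 0.0]]
scene [ 5.40755e+02 -7.22890e+01 -1.04000e-01]
[[2.4, -2.6], [1.4, 1.4], [-1.6, 1.7], [-2.2, -0.4]]
both [ 5.38242e+02 -7.53840e+01 -1.00000e-01]
[[3.0, 3.6], [1.9, -0.5], [-0.0, -0.8], [2.0, 3.6], [0.2, 1.5], [0.9, 2.0], [0.7, 1.4], [1.4, 1.6], [0.4, -5.5], [-1.6, -1.4], [-4.6, -1.6], [-4.3, -3.9]]
[[ 521.6    9.2]
 [ 516.1  -45.5]
 [ 510.6 -100.3]
 [ 505.1 -155. ]]
elbow [518. 141.   0.]
elbowout [513.  99.  40.]
knob [392.  -8.  18.]
plug [393. -95.  30.]
coup [ 513. -304.   42.]
[[-0.001 -0.423 -0.906]
 [-0.002 -0.906  0.423]
 [-1.     0.002 -0.   ]]
[  82.4  395.2 -468.8]
[  82.5  447.1 -487. ]
[  82.6  499.  -505.2]
[  82.7  551.  -523.3]
```

Residuals are a few mm against 32 mm caps, which is good enough to start. I'll shut the fingers and align the tool with the key row.

Emit:
{"api": "arm_command", "payload": {"steps": "0 0 0 -9.6; 0 0 0 -9.6; 0 0 0 0; 0 0 0 0", "hand": 255, "newtons": 20}}

```text
t: 0.6
tool_pos: [264.3, 566.2, 222.2]
eef_rot: [1.33, 1.57, -1.915]
ft_force: [-0.6, -0.0, 0.3]
finger_gap: 54.9
```

```bash
cat > go.py <<'E'
from bench import ctrl, eyes
from h import *
import sys
from scipy.spatial.transform import Rotation as Ro
V=np.array([537.5,-76.3,-0.099])
keys=np.array([(-25,y) for y in (82.5,27.5,-27.5,-82.5)])@rz(V[2]).T+V[:2]
def rel(k,z,st=None):
    st=st or ctrl.state()
    Rt=Ro.from_euler("xyz",st["eef_rot"]).as_matrix()
    return (Rt.T@(np.r_[keys[k],z]-st["tool_pos"])).round(1)
if __name__=="__main__":
    st=ctrl.state(); print(st["t"],st["tool_pos"].round(1),st["ft_force"].round(2),st["finger_gap"]); print(Ro.from_euler("xyz",st["eef_rot"]).as_matrix().round(4))
    print(keys.round(1)); print(rel(int(sys.argv[1]),float(sys.argv[2])))
E
python3 go.py 0 150
```

```text
0.6 [264.3 566.2 222.2] [-0.62 -0.01  0.28] 54.91981457807571
[[-2.000e-04 -1.039e-01 -9.946e-01]
 [-6.000e-04 -9.946e-01  1.039e-01]
 [-1.000e+00  6.000e-04  2.000e-04]]
[[ 520.8    8.3]
 [ 515.3  -46.5]
 [ 509.9 -101.2]
 [ 504.5 -155.9]]
[  72.5  528.2 -313.1]
```

Emit:
{"api": "arm_command", "payload": {"steps": "0.005 0.053 -0.031 0; 0.005 0.053 -0.031 0; 0.005 0.053 -0.031 0; 0.005 0.053 -0.031 0; 0.005 0.053 -0.031 0"}}

```text
t: 1.23
tool_pos: [392.2, 285.2, 197.7]
eef_rot: [-2.282, 1.57, 0.757]
ft_force: [1.3, -0.1, 0.1]
finger_gap: 5.6
```

Emit:
{"api": "arm_command", "payload": {"steps": "0.008 0.053 -0.031 0; 0.008 0.053 -0.031 0; 0.008 0.053 -0.031 0; 0.008 0.053 -0.031 0; 0 0 0 0"}}

```text
t: 1.85
tool_pos: [493.9, 59.8, 164.7]
eef_rot: [0.601, 1.569, -2.651]
ft_force: [0.0, 1.0, 0.4]
finger_gap: 0.4
```

```bash
python3 go.py 0 150
```

```text
1.85 [493.9  59.8 164.7] [0.   0.96 0.36] 0.4215434166946386
[[-1.700e-03 -1.101e-01 -9.939e-01]
 [-9.000e-04 -9.939e-01  1.101e-01]
 [-1.000e+00  1.100e-03  1.600e-03]]
[[ 520.8    8.3]
 [ 515.3  -46.5]
 [ 509.9 -101.2]
 [ 504.5 -155.9]]
[ 14.7  48.2 -32.4]
```

Emit:
{"api": "arm_command", "payload": {"steps": "0.007 0.048 -0.032 0; 0 0 0 0; 0 0 0 0"}}

```text
t: 2.22
tool_pos: [520.3, 13.0, 158.6]
eef_rot: [-1.027, 1.571, 2.012]
ft_force: [-0.2, -1.0, -0.7]
finger_gap: 0.2
```

```bash
python3 go.py 0 110
python3 - <<'E'
from bench import ctrl, eyes
import cv2,numpy as np
c=eyes.camera_info("wrist");i=eyes.capture("wrist"); cv2.imwrite("pics/w1.png",i[:,:,::-1]); print(c)
i=eyes.capture("top"); cv2.imwrite("pics/t1.png",cv2.resize(i[165:315,270:480,::-1],None,fx=3.8,fy=3.8,interpolation=cv2.INTER_CUBIC))
E
```

```text
2.225 [520.3  13.  158.6] [-0.22 -1.01 -0.7 ] 0.2238444392856621
[[-1.000e-04 -1.020e-01 -9.948e-01]
 [ 2.000e-04 -9.948e-01  1.020e-01]
 [-1.000e+00 -2.000e-04  1.000e-04]]
[[ 520.8    8.3]
 [ 515.3  -46.5]
 [ 509.9 -101.2]
 [ 504.5 -155.9]]
[48.6  4.7 -1. ]
{'intrinsics': array([[371.64829954,   0.        , 323.67075433],
       [  0.        , 371.64829954, 241.9088718 ],
       [  0.        ,   0.        ,   1.        ]]), 'R': array([[-0.10093967, -0.99489199, -0.00105645],
       [-0.95169078,  0.09624694,  0.29158392],
       [-0.28999282,  0.0304378 , -0.95654467]]), 't': array([ 66.58373519, 476.87195996, 480.18065997])}
```

View pics/w1.png

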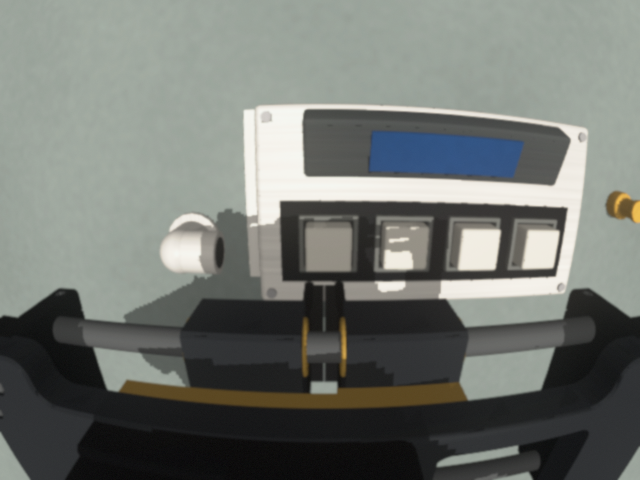

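View pics/t1.png

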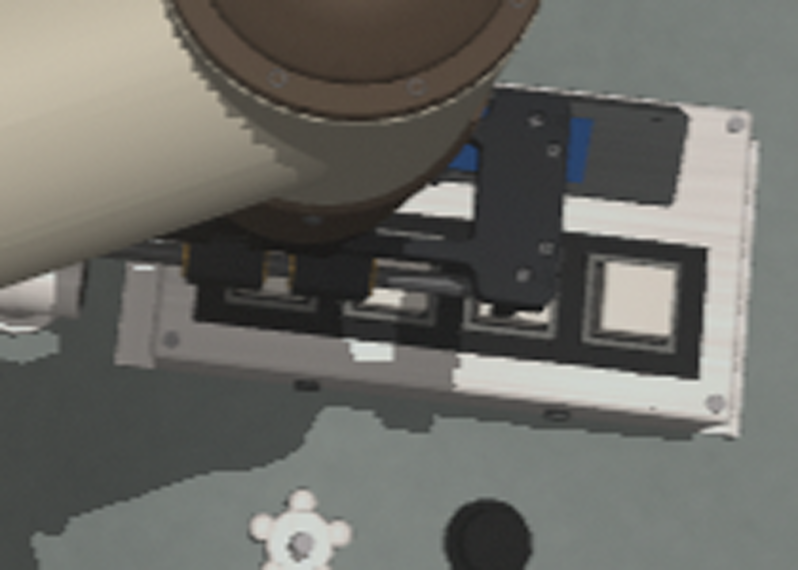

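The wrist view shows all four keys: frames around (328,243), (404,243), (473,244), (534,244). The finger tips, at about (323,285), are over key 1's near side in perspective. I'll enlarge it to refine the pose.

Run:
```python
import cv2
i=cv2.imread("pics/w1.png")[95:305,230:600]
cv2.imwrite("pics/w1c.png",cv2.resize(i,(777,441),interpolation=cv2.INTER_CUBIC))
```

```text
(no output)
```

View pics/w1c.png

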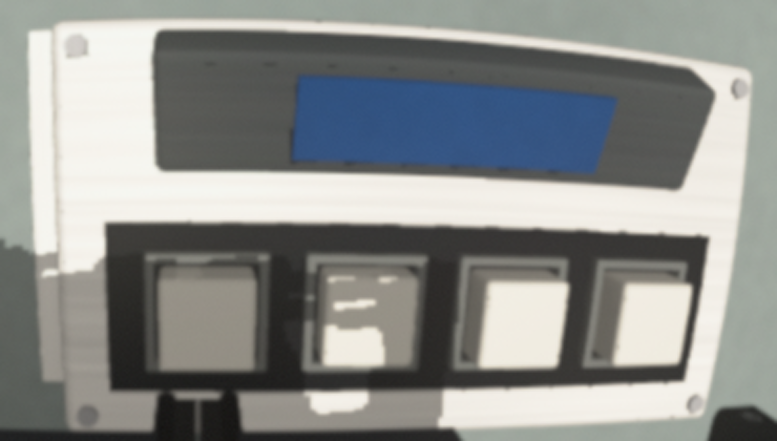

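Frame corners read off the crop: key 1 (146,256), (269,255); key 2 (308,256), (427,257); key 3 (461,258), (568,259); key 4 (598,261), (687,263). Deck corners are (57,22), (750,72) and (68,430).

Run:
```python
from h import *
from scipy.optimize import least_squares
R=np.array([[-0.10093967,-0.99489199,-0.00105645],[-0.95169078,0.09624694,0.29158392],[-0.28999282,0.0304378,-0.95654467]]);t=np.array([66.58373519,476.87195996,480.18065997])
def wr(p,z):
    d=np.array([p[0]-323.67,p[1]-241.91]); r=np.hypot(*d); th=r/371.648
    v=R.T@np.r_[d/r*np.sin(th),np.cos(th)]; c=-R.T@t
    return (c+v*(z-c[2])/v[2])[:2]
P=[]
for y,(a,b) in zip((82.5,27.5,-27.5,-82.5),(((146,256),(269,255)),((308,256),(427,257)),((461,258),(568,259)),((598,261),(687,263)))):
    P+=[(a,66,(-4,y+21)),(b,66,(-4,y-21))]
P+=[((146,371),66,(-46,103.5)),((264,373),66,(-46,61.5)),((304,370),66,(-46,48.5)),((419,371),66,(-46,6.5))]
P+=[((57,22),60,(75,135)),((750,72),60,(75,-135)),((68,430),60,(-75,135))]
W=np.array([wr(np.array(p)/2.1+(230-.26,95-.26),z) for p,z,_ in P]);M=np.array([q[2] for q in P])
r=least_squares(lambda v:(M@rz(v[2]).T+v[:2]-W).ravel(),[537,-76,-.1])
print(r.x,r.fun.reshape(-1,2).round(1).tolist())
v=r.x;print((np.array([(-25,y) for y in (82.5,27.5,-27.5,-82.5)])@rz(v[2]).T+v[:2]).round(1))
```

```text
[ 5.36656723e+02 -7.37802465e+01 -1.06163028e-01] [[0.7, 0.5], [0.1, -0.2], [0.3, 0.0], [-0.0, -0.2], [0.1, -0.6], [-0.5, -0.1], [-0.1, -0.2], [-0.5, -0.1], [-0.0, 0.0], [0.4, -0.6], [-0.6, 0.6], [0.1, 0.8], [1.3, 2.4], [1.0, -4.0], [-2.4, 1.7]]
[[ 520.5   10.9]
 [ 514.7  -43.8]
 [ 508.9  -98.5]
 [ 503.1 -153.2]]
```

The frame residuals are under 1 mm and the wrist result agrees with the top camera within 2.5 mm. I'll centre on key 1 and come down to about z = 88.

```bash
sed -i 's/^V=.*/V=np.array([536.7,-74.1,-0.105])/' go.py
cat > rd.py <<'E'
from bench import ctrl
st=ctrl.state();print(st["t"],st["tool_pos"].round(2),st["ft_force"].round(2),st["joint_efforts"].round(2))
E
python3 go.py 0 90
```

```text
2.325 [520.2  13.6 158.9] [ 0.48 -0.49 -0.01] 0.3489339391488354
[[ 4.000e-04 -1.002e-01 -9.950e-01]
 [ 3.000e-04 -9.950e-01  1.002e-01]
 [-1.000e+00 -3.000e-04 -4.000e-04]]
[[ 520.5   10.6]
 [ 514.7  -44.1]
 [ 509.   -98.8]
 [ 503.2 -153.5]]
[68.8  3.  -0.5]
```

Emit:
{"api": "arm_command", "payload": {"steps": "0.030 0.002 0 0; 0.030 0 0 0; 0.008 0 0 0; 0 0 0 0; 0 0 0 0"}}

```text
t: 2.95
tool_pos: [521.2, 11.0, 91.9]
eef_rot: [-2.836, 1.568, 0.205]
ft_force: [0.8, -0.8, -0.4]
finger_gap: 0.7
```

```bash
python3 go.py 0 80;python3 rd.py
```

```text
2.95 [521.2  11.   91.9] [ 0.81 -0.83 -0.37] 0.6587109851616412
[[ 2.600e-03 -1.006e-01 -9.949e-01]
 [ 5.000e-04 -9.949e-01  1.006e-01]
 [-1.000e+00 -8.000e-04 -2.500e-03]]
[[ 520.5   10.6]
 [ 514.7  -44.1]
 [ 509.   -98.8]
 [ 503.2 -153.5]]
[11.9  0.6  0.7]
2.95 [521.2   11.04  91.85] [ 0.81 -0.83 -0.37] [  0.06 -32.56  14.38   3.17   0.08  -0.  ]
```

Emit:
{"api": "arm_command", "payload": {"steps": "0.008 0 0 0; 0 0 0 0"}}

```text
t: 3.2
tool_pos: [519.9, 10.4, 82.2]
eef_rot: [0.211, 1.57, -3.033]
ft_force: [-0.6, -1.0, -0.8]
finger_gap: 0.4
```

Emit:
{"api": "arm_command", "payload": {"steps": "0.001 0 0 0; 0 0 0 0"}}

```text
t: 3.45
tool_pos: [520.3, 10.4, 81.6]
eef_rot: [2.966, 1.571, -0.277]
ft_force: [0.4, -0.4, -0.6]
finger_gap: 0.4
```

Emit:
{"api": "arm_command", "payload": {"steps": "0.001 0 0 0; 0 0 0 0"}}

```text
t: 3.7
tool_pos: [520.3, 10.4, 80.5]
eef_rot: [-1.784, 1.571, 1.256]
ft_force: [-0.8, -0.4, -0.2]
finger_gap: 0.5
```

Emit:
{"api": "arm_command", "payload": {"steps": "0.001 0 0 0; 0 0 0 0"}}

```text
t: 3.95
tool_pos: [520.3, 10.4, 79.7]
eef_rot: [2.87, 1.571, -0.373]
ft_force: [-0.2, 0.3, 1.9]
finger_gap: 0.5
```

Emit:
{"api": "arm_command", "payload": {"steps": "0 0 0 0"}}

```text
t: 4.08
tool_pos: [520.3, 10.4, 79.7]
eef_rot: [3.11, 1.571, -0.133]
ft_force: [0.3, -0.1, 1.3]
finger_gap: 0.1
```

Emit:
{"api": "arm_command", "payload": {"steps": "0 0 0 0"}}

```text
t: 4.2
tool_pos: [520.3, 10.5, 79.7]
eef_rot: [3.117, 1.571, -0.126]
ft_force: [-0.9, -0.0, 1.7]
finger_gap: 0.3
```

Key 1 touches at z about 79.7 with about 1.6 N, so it is up. On to the second key.

Emit:
{"api": "arm_command", "payload": {"steps": "-0.013 0 0 0; 0 0.030 0 0; 0 0.025 0 0; 0 0 0 0; 0.009 0 0 0"}}

```text
t: 4.82
tool_pos: [515.6, -43.9, 84.3]
eef_rot: [-2.845, 1.568, 0.195]
ft_force: [0.5, -0.4, -0.7]
finger_gap: 0.4
```

```bash
python3 go.py 1 80
```

```text
4.825 [515.6 -43.9  84.3] [ 0.54 -0.43 -0.68] 0.36273439151780407
[[ 2.800e-03 -1.015e-01 -9.948e-01]
 [ 6.000e-04 -9.948e-01  1.015e-01]
 [-1.000e+00 -8.000e-04 -2.700e-03]]
[[ 520.5   10.6]
 [ 514.7  -44.1]
 [ 509.   -98.8]
 [ 503.2 -153.5]]
[4.3 0.4 0.9]
```

Emit:
{"api": "arm_command", "payload": {"steps": "0.002 0 0 0; 0 0 0 0"}}

```text
t: 5.08
tool_pos: [514.6, -43.8, 81.2]
eef_rot: [0.353, 1.57, -2.89]
ft_force: [1.2, -0.1, 0.1]
finger_gap: 0.6
```

Emit:
{"api": "arm_command", "payload": {"steps": "0.001 0 0 0; 0 0 0 0"}}

```text
t: 5.32
tool_pos: [514.7, -44.1, 80.5]
eef_rot: [1.461, 1.571, -1.782]
ft_force: [-0.3, 0.3, 0.8]
finger_gap: 0.4
```

Emit:
{"api": "arm_command", "payload": {"steps": "0.001 0 0 0; 0 0 0 0"}}

```text
t: 5.58
tool_pos: [514.7, -44.3, 79.5]
eef_rot: [-0.454, 1.571, 2.586]
ft_force: [-0.6, 0.1, -0.3]
finger_gap: 0.4
```

No contact at 79.5; carrying on in 1 mm steps.

Emit:
{"api": "arm_command", "payload": {"steps": "0.001 0 0 0; 0 0 0 0"}}

```text
t: 5.82
tool_pos: [514.6, -44.3, 78.5]
eef_rot: [0.172, 1.571, -3.072]
ft_force: [-0.1, 0.5, 0.7]
finger_gap: 0.1
```

Emit:
{"api": "arm_command", "payload": {"steps": "0.001 0 0 0; 0 0 0 0"}}

```text
t: 6.08
tool_pos: [514.6, -44.3, 77.5]
eef_rot: [0.261, 1.571, -2.982]
ft_force: [0.2, 0.7, 0.1]
finger_gap: 0.2
```

Emit:
{"api": "arm_command", "payload": {"steps": "0.001 0 0 0; 0 0 0 0"}}

```text
t: 6.32
tool_pos: [514.7, -44.2, 76.6]
eef_rot: [2.907, 1.571, -0.336]
ft_force: [0.9, -0.5, 0.4]
finger_gap: 0.3
```

Emit:
{"api": "arm_command", "payload": {"steps": "0.0007 0 0 0; 0 0 0 0"}}

```text
t: 6.58
tool_pos: [514.8, -44.2, 76.1]
eef_rot: [3.135, 1.571, -0.108]
ft_force: [-1.2, 0.8, 2.7]
finger_gap: 0.2
```

Emit:
{"api": "arm_command", "payload": {"steps": "0 0 0 0"}}

```text
t: 6.7
tool_pos: [514.8, -44.3, 76.0]
eef_rot: [-3.13, 1.571, -0.091]
ft_force: [-1.1, 0.0, 2.8]
finger_gap: 0.5
```

Key 2 touches at z = 76.0, so it is the latched one. I'll lift off and tap the remaining two as asked.

Emit:
{"api": "arm_command", "payload": {"steps": "-0.016 0 0 0; 0 0.030 0 0; 0 0.025 0 0; 0 0 0 0; 0.010 0 0 0"}}

```text
t: 7.32
tool_pos: [509.7, -98.7, 81.9]
eef_rot: [-2.92, 1.569, 0.12]
ft_force: [-0.2, 0.0, 0.0]
finger_gap: 0.4
```

Emit:
{"api": "arm_command", "payload": {"steps": "0 0 0 0"}}

```text
t: 7.45
tool_pos: [508.6, -98.4, 80.8]
eef_rot: [0.161, 1.569, -3.081]
ft_force: [0.2, -0.3, 0.1]
finger_gap: 0.4
```

```bash
python3 go.py 2 80
```

```text
7.45 [508.6 -98.4  80.8] [ 0.2  -0.29  0.05] 0.3658198286220095
[[-2.000e-03 -1.008e-01 -9.949e-01]
 [-1.000e-04 -9.949e-01  1.008e-01]
 [-1.000e+00  3.000e-04  2.000e-03]]
[[ 520.5   10.6]
 [ 514.7  -44.1]
 [ 509.   -98.8]
 [ 503.2 -153.5]]
[ 0.8  0.4 -0.4]
```

Emit:
{"api": "arm_command", "payload": {"steps": "0.0005 0 0 0; 0 0 0 0"}}

```text
t: 7.7
tool_pos: [509.1, -98.6, 81.3]
eef_rot: [-0.092, 1.571, 2.949]
ft_force: [-0.0, -0.2, 0.5]
finger_gap: 0.4
```

Emit:
{"api": "arm_command", "payload": {"steps": "0.0005 0 0 0; 0 0 0 0"}}

```text
t: 7.95
tool_pos: [509.1, -98.9, 80.9]
eef_rot: [-2.716, 1.571, 0.324]
ft_force: [0.4, 0.4, 0.9]
finger_gap: 0.0
```

Emit:
{"api": "arm_command", "payload": {"steps": "0.0007 0 0 0; 0 0 0 0"}}

```text
t: 8.2
tool_pos: [509.2, -99.0, 80.3]
eef_rot: [-3.036, 1.571, 0.004]
ft_force: [-0.5, 0.9, 0.0]
finger_gap: 0.7
```

Emit:
{"api": "arm_command", "payload": {"steps": "0.0006 0 0 0; 0 0 0 0"}}

```text
t: 8.45
tool_pos: [509.2, -99.0, 79.7]
eef_rot: [-3.1, 1.571, -0.06]
ft_force: [-0.1, 0.4, 2.5]
finger_gap: 0.5
```

Emit:
{"api": "arm_command", "payload": {"steps": "0 0 0 0"}}

```text
t: 8.57
tool_pos: [509.2, -99.0, 79.6]
eef_rot: [3.124, 1.571, -0.119]
ft_force: [0.0, 0.3, 1.8]
finger_gap: 0.2
```

Key 3 touches at 79.6 with about 2 N, so it is up. Next, key 4.

Emit:
{"api": "arm_command", "payload": {"steps": "-0.013 0 0 0; 0 0.030 0 0; 0 0.025 0 0; 0 0 0 0; 0.0105 0 0 0"}}

```text
t: 9.2
tool_pos: [504.4, -153.5, 82.7]
eef_rot: [-3.057, 1.568, -0.017]
ft_force: [0.3, 0.2, 0.3]
finger_gap: 0.3
```

Emit:
{"api": "arm_command", "payload": {"steps": "0 0 0 0; 0 0 0 0"}}

```text
t: 9.45
tool_pos: [503.6, -153.2, 81.9]
eef_rot: [0.296, 1.57, -2.947]
ft_force: [0.2, 0.5, -0.3]
finger_gap: 0.1
```

```bash
python3 go.py 3 80
```

```text
9.45 [ 503.6 -153.2   81.9] [ 0.16  0.5  -0.29] 0.14896822170759622
[[-5.000e-04 -1.005e-01 -9.949e-01]
 [-1.000e-04 -9.949e-01  1.005e-01]
 [-1.000e+00  1.000e-04  5.000e-04]]
[[ 520.5   10.6]
 [ 514.7  -44.1]
 [ 509.   -98.8]
 [ 503.2 -153.5]]
[1.9 0.4 0.3]
```

Emit:
{"api": "arm_command", "payload": {"steps": "0.001 0 0 0; 0 0 0 0"}}

```text
t: 9.7
tool_pos: [503.6, -153.5, 81.1]
eef_rot: [-2.791, 1.571, 0.249]
ft_force: [0.1, -0.1, 0.3]
finger_gap: 0.6
```

Emit:
{"api": "arm_command", "payload": {"steps": "0.0007 0 0 0; 0 0 0 0"}}

```text
t: 9.95
tool_pos: [503.6, -153.7, 80.5]
eef_rot: [-3.015, 1.571, 0.025]
ft_force: [-0.3, 0.7, 0.2]
finger_gap: 0.3
```

Emit:
{"api": "arm_command", "payload": {"steps": "0.0005 0 0 0; 0 0 0 0"}}

```text
t: 10.2
tool_pos: [503.6, -153.7, 80.0]
eef_rot: [-2.967, 1.57, 0.073]
ft_force: [0.0, 0.7, 1.0]
finger_gap: 0.7
```

Emit:
{"api": "arm_command", "payload": {"steps": "0 0 0 0"}}

```text
t: 10.32
tool_pos: [503.6, -153.7, 80.0]
eef_rot: [-2.993, 1.57, 0.047]
ft_force: [-0.2, 1.1, 2.6]
finger_gap: 0.8
```

Emit:
{"api": "arm_command", "payload": {"steps": "0.0003 0 0 0; 0 0 0 0"}}

```text
t: 10.58
tool_pos: [503.7, -153.7, 79.6]
eef_rot: [-3.048, 1.57, -0.008]
ft_force: [-0.5, 0.9, 1.9]
finger_gap: 0.6
```

Emit:
{"api": "arm_command", "payload": {"steps": "0 0 0 0"}}

```text
t: 10.7
tool_pos: [503.6, -153.7, 79.6]
eef_rot: [-2.977, 1.571, 0.063]
ft_force: [0.8, 1.3, 1.7]
finger_gap: 0.7
```

Key 4 touches at 79.6 to 80.0 and is up. I'll go back to key 2, lifting well clear first.

Emit:
{"api": "arm_command", "payload": {"steps": "-0.020 0 0 0; 0 -0.040 0 0; 0 -0.040 0 0; 0 -0.030 0 0; 0 0 0 0"}}

```text
t: 11.32
tool_pos: [514.7, -42.9, 99.4]
eef_rot: [0.382, 1.57, -2.858]
ft_force: [0.3, -0.0, 0.0]
finger_gap: 0.4
```

Emit:
{"api": "arm_command", "payload": {"steps": "0 0 0 0; 0.020 0 0 0; 0 0 0 0"}}

```text
t: 11.7
tool_pos: [513.2, -45.4, 78.3]
eef_rot: [0.265, 1.567, -2.98]
ft_force: [0.8, 0.6, 0.1]
finger_gap: 0.6
```

```bash
python3 go.py 1 76
```

```text
11.7 [513.2 -45.4  78.3] [0.83 0.59 0.05] 0.5910558284754874
[[-3.900e-03 -1.034e-01 -9.946e-01]
 [-6.000e-04 -9.946e-01  1.034e-01]
 [-1.000e+00  1.000e-03  3.800e-03]]
[[ 520.5   10.6]
 [ 514.7  -44.1]
 [ 509.   -98.8]
 [ 503.2 -153.5]]
[ 2.3 -1.5 -1.4]
```

Emit:
{"api": "arm_command", "payload": {"steps": "0.003 0 0 0; 0.002 0 0 0; 0.002 0 0 0; 0 0 0 0"}}

```text
t: 12.2
tool_pos: [515.1, -44.5, 73.1]
eef_rot: [2.944, 1.57, -0.299]
ft_force: [-0.4, -2.7, 4.3]
finger_gap: 0.8
```

Emit:
{"api": "arm_command", "payload": {"steps": "0.001 0 0 0; 0 0 0 0"}}

```text
t: 12.45
tool_pos: [515.1, -44.5, 72.0]
eef_rot: [2.808, 1.57, -0.435]
ft_force: [-0.7, -3.0, 5.0]
finger_gap: 0.5
```

Emit:
{"api": "arm_command", "payload": {"steps": "0.001 0 0 0; 0 0 0 0"}}

```text
t: 12.7
tool_pos: [515.1, -44.5, 71.4]
eef_rot: [2.747, 1.57, -0.496]
ft_force: [-0.6, -3.5, 8.7]
finger_gap: 0.3
```

Emit:
{"api": "arm_command", "payload": {"steps": "0.0005 0 0 0; 0 0 0 0"}}

```text
t: 12.95
tool_pos: [515.1, -44.5, 71.3]
eef_rot: [2.678, 1.57, -0.564]
ft_force: [-1.2, -2.6, 10.8]
finger_gap: 0.3
```

The key is at the bottom with about 11 N. I'll add slightly more for certainty, then release straight up.

Emit:
{"api": "arm_command", "payload": {"steps": "0.001 0 0 0; 0 0 0 0; 0 0 0 0"}}

```text
t: 13.32
tool_pos: [515.1, -44.5, 71.2]
eef_rot: [2.706, 1.569, -0.537]
ft_force: [-2.6, -2.3, 15.7]
finger_gap: 0.5
```

Emit:
{"api": "arm_command", "payload": {"steps": "-0.005 0 0 0; -0.010 0 0 0; -0.030 0 0 0; -0.050 0 0 0; -0.050 0 0 0"}}

```text
t: 13.95
tool_pos: [514.0, -43.6, 214.8]
eef_rot: [-0.346, 1.569, 2.694]
ft_force: [1.8, -0.1, -0.2]
finger_gap: 0.5
```

Emit:
{"api": "arm_command", "payload": {"steps": "-0.03 -0.03 -0.04 0; 0 -0.03 -0.05 0; 0 -0.03 -0.05 0; 0 -0.03 -0.05 0; 0 0 0 0"}}

```text
t: 14.58
tool_pos: [717.5, 58.5, 238.4]
eef_rot: [0.074, 1.564, 3.116]
ft_force: [-0.4, 0.1, -0.5]
finger_gap: 0.3
```

```bash
python3 rd.py
python3 - <<'E'
from bench import ctrl, eyes
import cv2
i=eyes.capture("scene"); cv2.imwrite("pics/s2.png",cv2.resize(i[210:310,170:360,::-1],None,fx=4.2,fy=4.2,interpolation=cv2.INTER_CUBIC))
i=eyes.capture("top"); cv2.imwrite("pics/t2.png",i[:,:,::-1])
E
```

```text
14.575 [717.51  58.51 238.4 ] [-0.37  0.12 -0.49] [ 2.900e-01 -4.815e+01  2.155e+01  4.720e+00  2.400e-01 -1.000e-02]
```

View pics/s2.png

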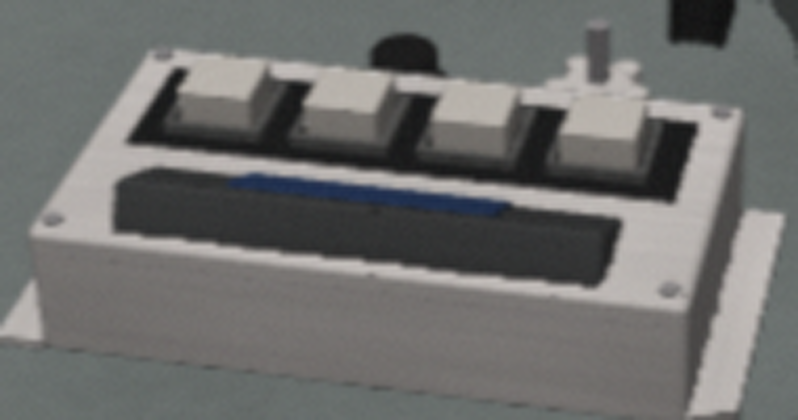

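View pics/t2.png

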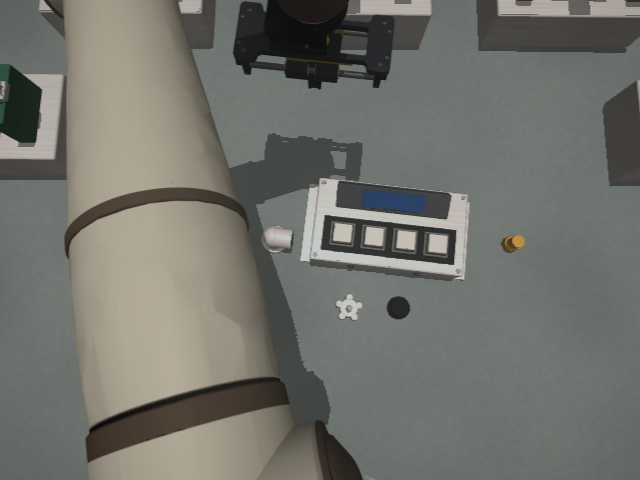

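The third cap from the left in the scene crop now has its top edge at about (470,85), against about 95 before. All four caps stand equally tall, the fittings are at the same pixels as before, and the arm is clear.

```bash
python3 -c "
from bench import ctrl
print(ctrl.job_done())"
```

```text
the job is handed in; nothing more can be done
None
```

The latched key was the second from the robot's left. I pressed it right down and let it spring back, so all four keys now stand up.

- **Taps:** With closed fingers I tapped the keys from left to right. The first, third and fourth met the fingers at about 79.6–80 mm with roughly 2 N, so they were up. The second met them at 76.0 mm with about 2.8 N, so it was latched.
- **Press:** I pushed that key to its bottom at 71.2 mm, with the force reaching about 16 N, and lifted straight off.
- **Last checks:** The final pictures show all four caps equally high and the loose fittings where they were. The arm is clear of everything and the force reads about zero. The clock was at about 14.7 s when I handed in.
- **Disagreements:** The top and scene cameras put the console 4–5 mm apart. The wrist camera settled it, agreeing with the top camera to about 2.5 mm, and I used the wrist result. I judged the key's return from the pictures and did not tap it again.

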